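# Lower the curing lamp past its ratchet

### The arm

A 6-joint arm with a two-finger parallel gripper is mounted at the origin on the work surface. World frame = base frame: x ahead of the robot, y to its left, z up, the work surface at z = 0. Lengths are in mm, angles in rad, forces in N, time in s.
With the tool pointing down it reaches from about 250 to 800 mm from the base axis. Payload 3.9 kg.
Tool frame: the origin (TCP) lies between the finger pads; the fingertips stand 22 mm ahead of it and the grasp point (between the pads) lies 3 mm ahead of it; z points along the fingers, y is the line along which they close (so a half turn about z gives the same grasp; the last joint's range is limited). The gripper opens to 85 mm and grips with 20 to 120 N. Pads are 22 mm wide; open, the fingers measure 114 mm over their backs; the gripper's body (76 mm by 85 mm) begins 54 mm behind the grasp point. The pads swing forward as they close: fully open they stand 13 mm farther back than shut.
Start: joints at [-1.217, 0.26, -0.138, 1.173, 0, 1.571], TCP at [181.889, -492.475, 253.304] pointing down, gripper open.
Joint ranges: [-2.78, 2.78], [-0.83, 1.72], [-1.28, 1.37], [-1.9, 2.12], [-1.57, 1.48], [-3.14, 3.14]. Speed limits (rad/s): [2.57, 2.57, 3.14, 3.14, 3.14, 3.14].

### API

Orientations are given as a 3x3 rotation matrix whose columns are the frame's x, y, z axes.
In Python, from plant import bot, vision gives the robot as it stands. The module is installed in compiled form; this text tells all that it offers.
- The arm moves only by the tool drive_tool, never from a script. Its argument "motion" is a list of rows, each a list of 5 numbers: the shift along the tool's x, y, z in mm, then the turn about the tool's z in rad, then the finger opening in mm, from 0 to 85.4. In form: [[x, y, z, roll, claw], ...]. A call has 1 to 12 rows; each row shifts and turns the commanded pose from where the row before left it, along the tool's axes as they then stand; what a row does not reach is not made up. A row lasts 1/10 s, in which the tool goes at most 50 mm and 8.59 degrees, less where a joint would pass 70% of its speed; a pose out of reach is approached as far as the arm can. A call with a gripper value outside its range is refused whole. The fingers move at their own pace and stop on an object; "force" is the grip in N (left out, the last holds). Time passes only in rows, so rows that do not move let the fingers close. It gives the time, the measured TCP pose, the force, the opening and the grip force at its end, in the units of the state.
- bot.observe(): the state, without advancing time (a new reading comes with each control period).
- vision.get_image(name): name is "side" or "top" or "wrist"; returns a dict with "color" (420x560x3 uint8, red, green, blue), "fx", "fy", "cx", "cy" (pixels), "camera_from_world" (4x4, takes a point from world to camera coordinates); the wrist camera has in their place "mount" (4x4, takes a point from camera to tool coordinates, whose origin is the TCP and whose axes are the flange's). Camera axes: x right, y down, z forward; pixel columns grow to the right and rows downward; lengths in mm; the calibration is good to about 2 mm. A picture is of the moment at which its call begins: read the wrist's pose just before it. There is no depth.
- bot.hand_in(): hands the job in; it is judged then, once.
The state is a dict: "time_s": time; "joint_pos": joint angles; "joint_vel": joint speeds; "joint_efforts": joint torques, N m; "tcp_pos": TCP position; "tool_rot": TCP orientation; "contact_force": force on the tool from outside, world axes, zero at the start; "torque": the same for the moment, N m; "finger_gap": finger opening in mm; "gripper_force": force on a finger pad.
Only numpy, scipy, OpenCV 4.12 (cv2) and the standard library are available. Lean on these libraries where they do the work, as an engineer would, in place of code of your own. Each camera call takes 0.05 s, during which the arm holds its last target. There are 200 camera calls.

### The job

The curing lamp over the mould is held up by its ratchet. Press the red tail of the pawl right down so that the pawl is free of the teeth (it stays down by itself), then push the yellow bar down until the lamp arm is level, fully down on its stop, and move away. Only press and push with the fingers: pick nothing up, and leave the mould, cups, bottles and spatula where they are.

Things in the scene. Friction and masses are not known exactly. Their poses are not given: they have to be found in the camera images.
- lamp_stand: fixed stand of the curing lamp, bolted to the table: dark base plate 110 x 210 x 12 mm and two upright aluminium cheeks, up to 188 mm high. Origin on the table straight below the lamp's hinge; z up, x along the hinge, y horizontal towards the lamp head (the pawl's tail lies on the -y side)
- lamp_hinge (a point): the hinge line of the lamp arm, 130 mm above the table, midway between the cheeks; axes as lamp_stand: x along the hinge, y towards the lamp head
- lamp_arm (a joint): angle of the lamp arm, rad: 0 at its upper stop (pointing 0.75 rad above level), growing as it goes down; 0.75 = level, on its lower stop. It starts between 0.02 and 0.09. While the pawl is in, the arm goes no lower than about 0.12, giving only a little under a hard push (further teeth would catch at about 0.36 and 0.60). With the pawl free a stiff hinge holds it wherever it is left; it takes about 3 to 7 N on the bar, downwards, to lower it
- push_bar (a point): centre of the yellow round push bar at the free end of the lamp arm, 16 mm thick and 116 mm long, horizontal, parallel to the hinge. It is 245 mm from the hinge along the arm and 6 mm above the arm's centre line, so it moves on a circle about the hinge; its centre is about 136 mm above the table when the arm is level and about 285 to 300 mm at the start. Next to it, hingewards, is the white lamp head (130 x 110 x 28 mm), whose edge is 30 mm from the bar's centre
- pawl (a joint): angle of the red pawl, rad: 0 (to 0.03 at the start) = nose in the ratchet teeth, 0.28 = tail pressed right down and nose well clear. Above about 0.15 the nose passes the teeth. It has no return spring and stays where it is left; takes about 3 N on the tail
- pawl_tail (a point): centre of the top face of the red square tail pad of the pawl, 36 x 36 mm, about 195 mm above the table, level at first. The pawl tilts like a see-saw about a pin parallel to the hinge, 55 mm from this point towards the lamp head; pressed right down, the pad sinks about 15 mm
- mould: the loose shallow mould under the lamp: oval, 90 x 180 x 20 mm high, pale grey with a dark solid casting in it; origin at the centre of its underside, long axis y. Leave it where it is
- mixing_cup: clear plastic cup, 72 mm across, 85 mm high, loose bystander; origin under its centre
- pigment: small blue jar with black lid, 44 mm across, 75 mm high, loose bystander; origin under its centre
- hardener: white bottle with red cap, 52 mm across, 110 mm high, loose bystander; origin under its centre
- small_cup: small cream cup, 60 mm across, 60 mm high, loose bystander; origin under its centre
- spatula: blue spatula, 190 mm long, lying flat, loose bystander; origin about at mid-length
- glitter_jar: small amber jar with white lid, 40 mm across, 60 mm high, loose bystander; origin under its centre
There are look-alikes about, which are no part of the job. Leave any brown or purple look-alike of the mould alone.

How it is judged (in metres and radians):
On the way, in this order (a step that is already met when the one before it is completed fails the run):
1. the pawl is pressed free while the lamp arm is still up (value of joint pawl above 0.2 rad and value of joint lamp_arm below 0.2 rad), for 0.1 s.
2. the lamp arm is pushed down to its lower stop (value of joint lamp_arm above 0.7 rad), for 0.1 s.
At the end, for the whole second after the job is handed in: The lamp arm is at rest within 0.05 rad of level (its lower stop, joint above 0.70), the pawl is still free (joint above 0.15), and the mould and every bystander are at rest within 30 mm of where they started (value of joint lamp_arm above 0.7 rad and not (velocity of joint lamp_arm above 0.05 rad/s) and not (velocity of joint lamp_arm below -0.05 rad/s) and value of joint pawl above 0.15 rad and distance of each of mould, mixing_cup, pigment, hardener, small_cup, spatula, glitter_jar from where it was at the start of the episode below 0.03 m and linear speed of each of mould, mixing_cup, pigment, hardener, small_cup, spatula, glitter_jar below 0.03 m/s); the robot touches nothing.
It fails at once if the mould or a bystander is knocked, carried or lifted more than 30 mm from its place (distance of any of mould, mixing_cup, pigment, hardener, small_cup, spatula, glitter_jar from where it was at the start of the episode above 0.03 m).
It fails at once if the lamp is pushed with something other than the fingers (more than 5 N) (contact force between the arm and lamp_stand above 5 N).
It also fails if it takes over 48 s, if anything falls off the work surface, if the arm or the gripper's body presses on something with over 40 N, if the wrist force passes 120 N, or if a joint passes its speed limit or range.

## Working session

There is one attempt and no reset: what is moved stays moved. The work goes in short steps, Python scripts to look and compute and a tool call to move; the robot and the scene stay as the last step left them, time stands still between calls to the robot, and variables do not carry over. Pictures are saved under pics/ and viewed, at most 10 in all, crops included, and the job is handed in when it is done.

Besides the shell and the picture viewer there is one more tool, called in YAML: its name, and indented under it one key for each argument. drive_tool: Moves the arm, as the interface text tells. Its arguments: {"type":"object","properties":{"motion":{"type":"array","items":{"type":"array","items":{"type":"number"}}},"force":{"type":"number"}},"required":["motion"]}

```bash
mkdir -p pics
python3 - <<'E'
from plant import bot, vision
import cv2,numpy as np,pickle
d={}
s=bot.observe(); print(s['tcp_pos'],s['tool_rot'],s['time_s'])
for n in ("side","top"):
    i=vision.get_image(n); d[n]=i
    cv2.imwrite(f"pics/{n}0.png",i["color"][:,:,::-1])
    print(n,i['fx'],i['cx'],i['cy'],np.round(np.linalg.inv(i['camera_from_world']),3).tolist())
pickle.dump(d,open('im0.pkl','wb'))
E
```

```text
[ 181.66759899 -491.8777208   252.46898297] [[ 9.38071372e-01  3.46441430e-01 -6.60571199e-04]
 [ 3.46442060e-01 -9.38069588e-01  1.82979000e-03]
 [ 1.42533130e-05 -1.94532326e-03 -9.99998108e-01]] 0.0
side 499.83895473968823 283.9167947962847 210.10228126780385 [[-0.958, -0.172, 0.228, 257.901], [-0.286, 0.552, -0.783, 895.04], [0.009, -0.816, -0.579, 837.793], [0.0, 0.0, 0.0, 1.0]]
top 519.5171288274138 271.8522480791141 209.72331706062852 [[-0.044, -0.975, 0.218, 248.673], [-0.999, 0.043, -0.006, 45.447], [-0.004, -0.218, -0.976, 1455.207], [0.0, 0.0, 0.0, 1.0]]
```

View pics/side0.png

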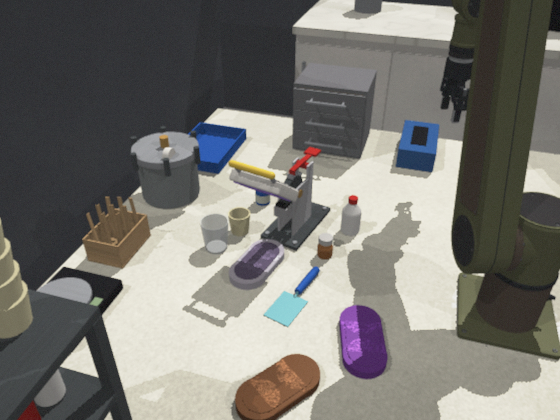

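View pics/top0.png

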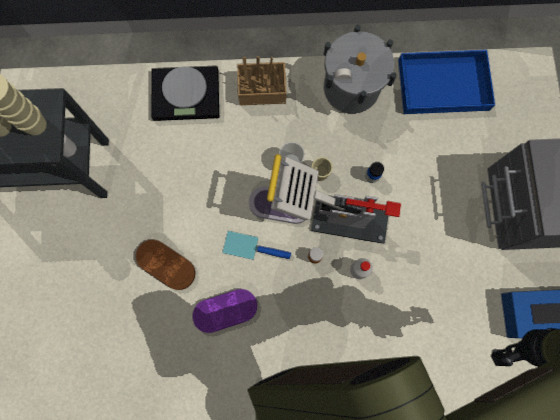

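The side view shows the yellow bar at about (252,170) and the red tail at about (312,153). In the top view the bar is at about (275,177), the red pad at about (393,209), and the hardener's red cap at about (365,266).

```bash
cat > h.py <<'E'
import numpy as np,cv2
def ray(i,u,v):
    T=np.linalg.inv(i['camera_from_world']); d=T[:3,:3]@np.array([(u-i['cx'])/i['fx'],(v-i['cy'])/i['fy'],1]); return T[:3,3],d
def plane(i,u,v,z):
    o,d=ray(i,u,v); return o+d*(z-o[2])/d[2]
def tri(r1,r2):
    (a,d),(b,e)=r1,r2
    s=np.linalg.lstsq(np.c_[d,-e],b-a,rcond=None)[0]; p,q=a+s[0]*d,b+s[1]*e
    return (p+q)/2,np.linalg.norm(p-q)
def blobs(i,lo,hi,box,amin=20):
    hsv=cv2.cvtColor(i['color'],cv2.COLOR_RGB2HSV); m=cv2.inRange(hsv,lo,hi)
    if lo[0]==0: m|=cv2.inRange(hsv,(172,lo[1],lo[2]),(179,255,255))
    k=np.zeros_like(m); x0,y0,x1,y1=box; k[y0:y1,x0:x1]=m[y0:y1,x0:x1]
    c,_=cv2.findContours(k,cv2.RETR_EXTERNAL,cv2.CHAIN_APPROX_NONE)
    return [x for x in c if cv2.contourArea(x)>amin]
E
python3 - <<'E'
import pickle; from h import *
d=pickle.load(open('im0.pkl','rb'))
Y=((20,130,90),(34,255,255)); R=((0,150,80),(7,255,255))
np.set_printoptions(precision=1,suppress=True)
bx={'side':(215,140,335,190),'top':(250,140,410,225)}
E={}
for n in d:
    for nm,c in (('Y',Y),('R',R)):
        for b in blobs(d[n],*c,bx[n]):
            r=cv2.minAreaRect(b); p=cv2.boxPoints(r); print(n,nm,cv2.contourArea(b),np.r_[r[0],r[1],r[2]],p.tolist())
            if nm=='Y':
                l=p[np.argsort(p[:,0]if n=='side' else -p[:,1])]; E[n]=[l[:2].mean(0),l.mean(0),l[2:].mean(0)]
            else: print(cv2.approxPolyDP(b,1.5,True)[:,0].tolist())
for k in range(3):
  for j in range(3):
    p,e=tri(ray(d['side'],*E['side'][k]),ray(d['top'],*E['top'][j])); 
    print(k,j,p,e)
for k in ((275,177),(393,209)): print(plane(d['top'],*k,290 if k[0]<300 else 195))
for nm,u in dict(hard=(365,266,110),pig=(376,170,75)).items(): print(nm,plane(d['top'],*u))
E
```

```text
side Y 241.5 [251.3 169.1  47.4   6.3  16.5] [[227.7086944580078, 165.35813903808594], [229.50440979003906, 159.29762268066406], [274.9583740234375, 172.7654571533203], [273.16265869140625, 178.8259735107422]]
side R 217.0 [303.8 159.8  11.6  36.7  43.2] [[286.9750671386719, 169.2266387939453], [312.0478210449219, 142.4823455810547], [320.5301208496094, 150.4345245361328], [295.4573669433594, 177.17881774902344]]
[[320, 150], [312, 147], [306, 149], [304, 152], [306, 155], [296, 162], [290, 169], [290, 172], [294, 174], [294, 171], [299, 166], [305, 167], [307, 163], [305, 160], [311, 155], [316, 155]]
top Y 254.5 [273.7 177.4   6.6  47.7  10.8] [[266.002197265625, 200.238525390625], [274.9212646484375, 153.41357421875], [281.4464111328125, 154.65646362304688], [272.52734375, 201.48141479492188]]
top R 387.5 [372.6 205.9  54.3  13.3   8.1] [[344.7599792480469, 208.6799774169922], [346.6399841308594, 195.5199737548828], [400.3999938964844, 203.19996643066406], [398.5199890136719, 216.35997009277344]]
[[346, 200], [346, 203], [365, 206], [368, 208], [367, 211], [371, 212], [373, 208], [384, 209], [385, 214], [398, 216], [399, 203], [387, 202], [386, 205], [375, 204], [371, 199], [368, 199], [366, 202]]
0 0 [573.1  56.4 311.7] 96.39881593894836
0 1 [607.7  36.5 299.4] 47.907874478998956
0 2 [641.8  17.5 290.5] 1.8946996557303837
1 0 [552.1  48.5 300. ] 47.775002684543296
1 1 [584.7  30.5 291. ] 2.2809845079013953
1 2 [616.5  13.6 285.9] 53.38716248936116
2 0 [529.4  43.3 291.7] 1.5437143798094797
2 1 [559.9  27.4 286.4] 52.85142960152239
2 2 [589.4  12.9 285.4] 104.90767721385632
[587.1  27.7 290. ]
[ 519.  -262.9  195. ]
hard [ 389.7 -197.1  110. ]
pig [ 657.2 -255.8   75. ]
```

drive_tool:
  motion:
    - [36,-9,-2,0,0]
    - [36,-9,-2,0,0]
    - [36,-9,-2,0,0]
    - [36,-9,-2,0,0]
    - [36,-9,-2,0,0]
    - [36,-9,0,0,0]
    - [36,-9,0,0,0]
    - [36,-9,0,0,0]
    - [36,-9,0,0,0]
    - [36,-9,0,0,0]
    - [36,-9,0,0,0]
    - [0,0,0,0,0]
  force: 40

```text
time_s: 1.3
tcp_pos: [522.3, -259.9, 262.3]
tool_rot: [[0.936, 0.351, 0.001], [0.351, -0.936, 0.001], [0.001, -0.001, -1.0]]
contact_force: [-0.7, 0.1, -0.6]
finger_gap: 0.1
gripper_force: 0.0
```

Run:
```python
from plant import bot, vision
import cv2,numpy as np,pickle
np.set_printoptions(precision=3,suppress=True)
s=bot.observe(); print(s['tcp_pos'],s['tool_rot'],s['time_s'],s['joint_pos'],s['finger_gap'],s['contact_force'])
i=vision.get_image('wrist'); pickle.dump((s,i),open('w1.pkl','wb')); cv2.imwrite('pics/w1.png',i['color'][:,:,::-1]); print(i['mount'],i['fx'])
```

```text
[ 522.251 -259.873  262.312] [[ 0.936  0.351  0.001]
 [ 0.351 -0.936  0.001]
 [ 0.001 -0.001 -1.   ]] 1.3 [-0.463  0.358  0.027  1.24   0.002  2.32 ] 0.1306714828178373 [-0.735  0.069 -0.582]
[[  -0.      -0.948   -0.319   82.267]
 [   1.      -0.      -0.      -1.   ]
 [   0.      -0.319    0.948 -121.353]
 [   0.       0.       0.       1.   ]] 369.00504508056207
```

View pics/w1.png

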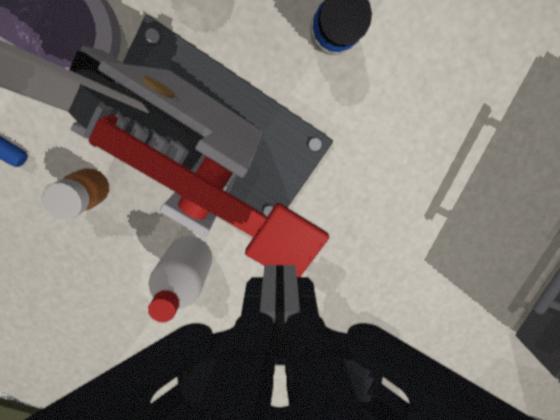

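The wrist view shows the red pad centred at about (288,240), with the closed fingertips at about (280,270). The hardener is well to the lower left.

Run:
```python
import pickle; from h import *
s,i=pickle.load(open('w1.pkl','rb'))
T=np.eye(4);T[:3,:3]=s['tool_rot'];T[:3,3]=s['tcp_pos']
i['camera_from_world']=np.linalg.inv(T@i['mount'])
for p in ((288,240),(246,248),(278,205),(328,237)):
  q=plane(i,*p,195); print(q, T[:3,:3].T@(q-T[:3,3]))
```

```text
[ 524.2360039  -262.97531375  195.        ] [ 0.68701247  3.66658632 67.3095116 ]
[ 511.45184414 -242.71636523  195.        ] [ -4.17113467 -19.79098962  67.32603668]
[ 541.41324472 -250.64312827  195.        ] [21.10034821 -1.85022438 67.33992119]
[ 533.69236753 -283.0577479   195.        ] [ 2.49115028 25.79059365 67.29050803]
```

drive_tool:
  motion:
    - [0.5,5,10,0,0]
    - [0,0,15,0,0]
    - [0,0,15,0,0]
    - [0,0,4,0,0]
    - [0,0,3,0,0]
    - [0,0,3,0,0]
    - [0,0,3,0,0]
    - [0,0,3,0,0]

```text
time_s: 2.15
tcp_pos: [521.5, -268.3, 208.3]
tool_rot: [[0.938, 0.346, 0.001], [0.346, -0.938, -0.003], [0.0, 0.003, -1.0]]
contact_force: [-2.0, -4.7, 4.4]
finger_gap: 0.0
gripper_force: 2.5
```

drive_tool:
  motion:
    - [0,0,2,0,0]
    - [0,0,2,0,0]
    - [0,0,2,0,0]
    - [0,0,0,0,0]

```text
time_s: 2.55
tcp_pos: [522.1, -268.0, 203.2]
tool_rot: [[0.938, 0.346, 0.003], [0.346, -0.938, -0.003], [0.002, 0.004, -1.0]]
contact_force: [-4.3, -3.6, 11.0]
finger_gap: 0.1
gripper_force: 6.0
```

drive_tool:
  motion:
    - [0,0,2,0,0]
    - [0,0,2,0,0]
    - [0,0,2,0,0]
    - [0,0,0,0,0]
    - [0,0,0,0,0]

```text
time_s: 3.05
tcp_pos: [522.3, -268.1, 202.4]
tool_rot: [[0.938, 0.346, 0.007], [0.346, -0.938, -0.005], [0.005, 0.007, -1.0]]
contact_force: [-11.0, -0.4, 36.1]
finger_gap: 0.0
gripper_force: 17.8
```

drive_tool:
  motion:
    - [0,0,-15,0,0]
    - [0,0,-35,0,0]
    - [0,0,-35,0,0]
    - [0,0,-35,0,0]
    - [0,0,-35,0,0]
    - [27,-43,0,0,0]
    - [27,-43,0,0,0]
    - [27,-43,0,0,0]
    - [27,-43,0,0,0]
    - [27,-43,0,0,0]
    - [27,-43,0,0,0]
    - [0,0,0,0,0]

```text
time_s: 4.25
tcp_pos: [583.4, 34.0, 348.8]
tool_rot: [[0.935, 0.355, -0.002], [0.355, -0.935, 0.005], [0.0, -0.006, -1.0]]
contact_force: [-0.8, 0.5, 0.6]
finger_gap: 0.1
gripper_force: 0.0
```

Run:
```python
from plant import bot, vision
import cv2,numpy as np,pickle
np.set_printoptions(precision=3,suppress=True)
s=bot.observe(); print(s['tcp_pos'],s['time_s'],s['joint_pos'],s['contact_force'])
i=vision.get_image('wrist'); pickle.dump((s,i),open('w2.pkl','wb'))
j=vision.get_image('side')
cv2.imwrite('pics/w2.png',cv2.resize(np.hstack([i['color'][:,:,::-1],cv2.resize(j['color'][100:260,180:393,::-1],(560,420))]),(800,300)))
```

```text
[583.377  33.954 348.813] 4.25 [0.055 0.35  0.239 1.46  0.005 2.834] [-0.794  0.488  0.582]
```

View pics/w2.png

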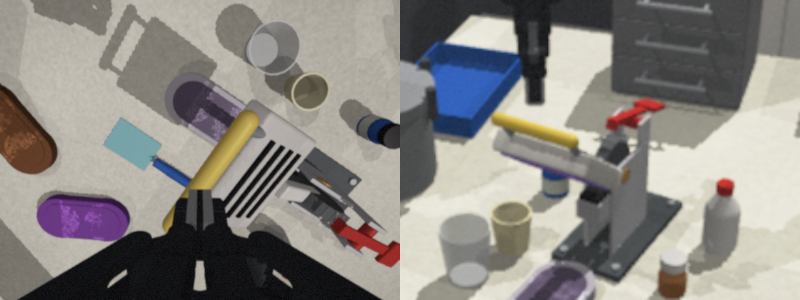

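The pawl's tail is now down and the lamp is still up. In the wrist crop the bar runs from about (165,225) to (255,115), with the fingertips near (200,195).

Run:
```python
import pickle; from h import *
s,i=pickle.load(open('w2.pkl','rb'))
T=np.eye(4);T[:3,:3]=s['tool_rot'];T[:3,3]=s['tcp_pos']
C=T@i['mount'];i['camera_from_world']=np.linalg.inv(C)
b=max(blobs(i,(20,110,70),(34,255,255),(0,0,560,420)),key=cv2.contourArea)
r=cv2.minAreaRect(b);print(r)
a=np.array([.224,.975])
p=cv2.boxPoints(r)
e=[np.linalg.norm(p[1]-p[0]),np.linalg.norm(p[2]-p[1])]
ends=((p[0]+p[1])/2,(p[2]+p[3])/2) if e[0]<e[1] else ((p[1]+p[2])/2,(p[3]+p[0])/2)
for u in ends: print(plane(i,*u,291))
print(plane(i,*r[0],291))
q=i['camera_from_world']@np.r_[T[:3,3]-[0,0,22],1]; print('tip px',i['fx']*q[0]/q[2]+i['cx'],i['fy']*q[1]/q[2]+i['cy'])
```

```text
((308.5762939453125, 220.00357055664062), (31.77851676940918, 157.28245544433594), 36.38435363769531)
[641.87725678  18.03818068 291.        ]
[559.77745689  36.81388046 291.        ]
[603.24904424  26.87220523 291.        ]
tip px 282.16851186299806 282.54838472402986
```

drive_tool:
  motion:
    - [0,0,14,0,0]
    - [0,0,13,0,0]
    - [3.6,-5.4,9,0,0]
    - [3.6,-5.4,9,0,0]
    - [3.6,-5.6,10.2,0,0]
    - [3.6,-5.6,10.2,0,0]
    - [3.1,-4.7,11,0,0]
    - [3.1,-4.7,11,0,0]
    - [0,0,0,0,0]

```text
time_s: 5.25
tcp_pos: [591.3, 64.4, 260.8]
tool_rot: [[0.938, 0.348, -0.002], [0.348, -0.938, 0.0], [-0.001, -0.001, -1.0]]
contact_force: [-0.3, -0.1, 0.9]
finger_gap: 0.3
gripper_force: 0.0
```

Run:
```python
from plant import bot, vision
import cv2,numpy as np
s=bot.observe(); print(s['time_s'],s['contact_force'])
i=vision.get_image('wrist'); j=vision.get_image('side')
cv2.imwrite('pics/w3.png',cv2.resize(np.hstack([i['color'][:,:,::-1],cv2.resize(j['color'][100:260,180:393,::-1],(560,420))]),(800,300)))
```

```text
5.25 [-0.25813847 -0.10873173  0.94506926]
```

View pics/w3.png

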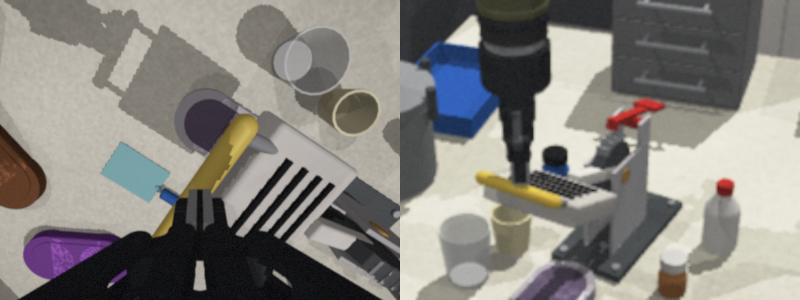

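The arm has come down and the fingertips sit on the bar, or just hingewards of it. I'll continue along the arc with a small outward correction.

drive_tool:
  motion:
    - [3.2,-4.8,11.4,0,0]
    - [3.2,-4.8,11.4,0,0]
    - [1.8,-2.8,11.7,0,0]
    - [1.8,-2.8,11.7,0,0]
    - [1.2,-1.8,12,0,0]
    - [1.2,-1.8,12,0,0]
    - [0.5,-0.7,10,0,0]
    - [0.5,-0.7,8,0,0]
    - [0,0,3,0,0]
    - [0,0,2,0,0]
    - [0,0,0,0,0]

```text
time_s: 6.45
tcp_pos: [595.9, 86.3, 169.1]
tool_rot: [[0.938, 0.346, -0.002], [0.346, -0.938, -0.001], [-0.002, 0.0, -1.0]]
contact_force: [0.0, -0.9, 0.2]
finger_gap: 0.1
gripper_force: 0.0
```

drive_tool:
  motion:
    - [0,0,2,0,0]
    - [0,0,2,0,0]
    - [0,0,2,0,0]
    - [0,0,1,0,0]
    - [0,0,0,0,0]
    - [0,0,0,0,0]

```text
time_s: 7.05
tcp_pos: [596.2, 86.4, 165.7]
tool_rot: [[0.938, 0.346, 0.001], [0.346, -0.938, -0.0], [0.001, 0.001, -1.0]]
contact_force: [-7.1, -0.6, 18.7]
finger_gap: -0.0
gripper_force: 8.9
```

On the stop at 18.7 N. One more small press, then retreat.

drive_tool:
  motion:
    - [0,0,1.5,0,0]
    - [0,0,0,0,0]
    - [0,0,-6,0,0]
    - [0,0,-20,0,0]
    - [0,0,-35,0,0]
    - [0,0,-35,0,0]
    - [0,0,-35,0,0]
    - [0,0,0,0,0]
    - [0,0,0,0,0]

```text
time_s: 7.95
tcp_pos: [597.5, 86.7, 292.7]
tool_rot: [[0.938, 0.346, 0.002], [0.346, -0.938, -0.0], [0.002, 0.001, -1.0]]
contact_force: [0.3, 0.6, -0.1]
finger_gap: 0.1
gripper_force: 0.0
```

Run:
```python
from plant import bot, vision
import cv2,numpy as np
s=bot.observe(); print(s['time_s'],s['tcp_pos'],s['contact_force'])
j=vision.get_image('side'); t=vision.get_image('top')
cv2.imwrite('pics/f.png',cv2.resize(np.hstack([cv2.resize(j['color'][100:310,180:460,::-1],(560,420)),cv2.resize(t['color'][120:330,200:480,::-1],(560,420))]),(800,300)))
```

```text
7.95 [597.46712436  86.68048606 292.68168624] [ 0.28268369  0.5925039  -0.131295  ]
```

View pics/f.png

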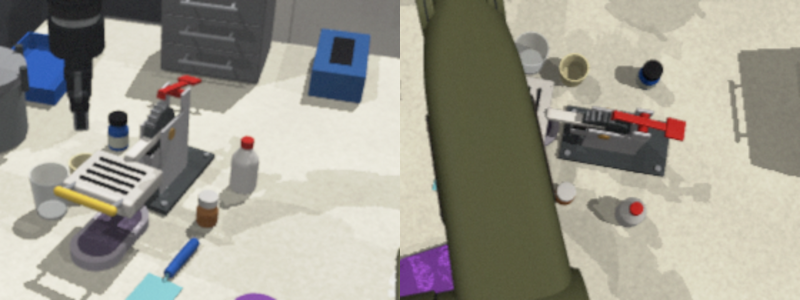

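The lamp is level over the mould, the pawl's tail is down, nothing else has moved and the tool is clear.

```bash
python3 -c "
from plant import bot
print(bot.hand_in())"
```

```text
the job is handed in; nothing more can be done
None
```

I pressed the pawl's tail right down, pushed the lamp arm level onto its lower stop and moved the tool clear; the job was handed in at about 8 s with no verdict returned, and the last pictures showed the lamp level, the pawl free and the mould and bystanders in place.

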